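# Release a spent filament cassette from its push-push dock

## Task

The orange filament cassette is empty. Its dock has a push-push catch: press the cassette gently a little deeper without forcing it against its stop, let go so that it springs up, then draw it out along its sloping slot and stand it upright on the floor of the grey return tray, and let go of it. Leave the blue cassette latched in its dock, and do not disturb the glue bottle, the reel or the screwdriver.

Things in the scene. Friction and masses are not known exactly. Their poses are not given: they have to be found in the camera images.
- orange_cassette: orange plastic filament cassette, box 70 x 52 x 110 mm, 0.28 kg. Origin: centre of its underside; z along its length to its top, x along the 70 mm side, y across the 52 mm thickness (grip this). At the start it sits latched in the orange dock, its length along the slot, with 2 mm of play each side and its top only 2 to 4 mm proud of the mouth, so it cannot be gripped until it has sprung up.
- orange_cassette_top (a point): centre of the orange cassette's top face, 110 mm from its origin. Press here along the slot: its spring resists with 5 to 12 N; the catch trips 8 to 9.5 mm deeper than latched, and a firm stop comes 10 to 11 mm deeper. Feel for that stop: over 80 N is forcing it.
- orange_dock: orange-trimmed fixed black dock, base 160 x 90 mm. Origin on the table under it; x from its front (robot side) to its back, z up. Its slot (74 mm in the leaning x direction x 56 mm in y inside, walls 6 mm) leans 30 degrees to -x: it runs up and out along (-0.5, 0, 0.866) of this frame. 
- orange_mouth (a point): centre of the orange slot's mouth, at (-45, 0, 138) mm of the dock's frame (same in the blue dock). A white lamp bar, 26 x 90 x 12 mm, underside 274 mm above the table, hangs fixed straight above the mouth (dock x -51 to -25 mm) on a post behind it: come in along the slot, not from straight above.
- orange_lift (a joint): sprung lifter under the orange cassette, travel in m along the slot: 0.001 to 0.002 latched, -0.009 at the stop when pressed deeper, 0.034 sprung up. Let go after tripping, it lifts the cassette to stand about 36 mm proud of the mouth, resting loose on it. Pressed right down again it latches again.
- orange_lift_top (a point): centre of the lifter plate on which the orange cassette rests; moves with it
- blue_cassette: blue plastic filament cassette, box 70 x 52 x 110 mm, 0.28 kg. Origin: centre of its underside; z along its length to its top, x along the 70 mm side, y across the 52 mm thickness (grip this). It sits latched in the blue-trimmed dock and must stay there, unpressed.
- blue_dock: blue-trimmed fixed black dock, base 160 x 90 mm. Origin on the table under it; x from its front (robot side) to its back, z up. Its slot (74 mm in the leaning x direction x 56 mm in y inside, walls 6 mm) leans 30 degrees to -x: it runs up and out along (-0.5, 0, 0.866) of this frame. Leave it alone.
- blue_lift (a joint): lifter of the blue dock, 0.001 to 0.002 while latched; same sense as the orange one
- return_tray: fixed grey open tray, outside 170 (x) x 130 (y) x 45 mm high, walls and floor 5 mm. Origin: centre of its underside. The cassette stands on its floor, on its own underside, with clearance all round when its 70 mm side lies roughly along the tray's x.
- glue_bottle: white bottle with red cap, 48 mm diameter, 130 mm high; origin at the centre of its underside; bystander
- spare_reel: white and grey reel lying flat, 100 mm diameter, 60 mm high; origin at the centre of its underside; bystander
- screwdriver: screwdriver lying on the table in front of the docks; bystander
Mind the look-alikes: they are no part of the job. What is shaped like the orange_cassette but green or yellow is not meant.

How it is judged:
By the outcome, as a careful person would: the job done as asked, in the order asked, and still so for the second after the job is handed in, with the robot touching nothing.
It also fails if it takes over 58 s, if anything falls off the work surface, if the arm or the gripper's body presses on something with over 40 N, if the wrist force passes 120 N, or if a joint passes its speed limit or range.

## Robot

A 6-joint arm with a two-finger parallel gripper is mounted at the origin on the work surface. World frame = base frame: x ahead of the robot, y to its left, z up, the work surface at z = 0. Lengths are in m, angles in degrees, forces in N, time in s.
With the tool pointing down it reaches from about 0.4 to 0.825 m from the base axis. Payload 7 kg.
Tool frame: the origin (TCP) lies midway between the tips of the shut fingers; the grasp point (between the pads) lies 19 mm behind it; z points along the fingers, y is the line along which they close (so a half turn about z gives the same grasp; the last joint's range is limited). The gripper opens to 88 mm and grips with 3 to 60 N. Pads are 19 mm wide; open, the fingers measure 130 mm over their backs; the gripper's body (78 mm by 193 mm) begins 47 mm behind the grasp point.
Start: joints at [-53.738, 20.546, 0.682, 0, -70.136, -16.507], TCP at [0.228, -0.635, 0.227] pointing down, gripper open.
Joint ranges: [-176.03, 176.03], [-82.01, 121.73], [-58.28, 71.71], [-173.87, 95.51], [-174.79, -0.11], [-173.66, 173.66]. Speed limits (degrees/s): [136.94, 136.94, 172.46, 180, 180, 180].

## Interface

Orientations are given as [roll, pitch, yaw] about the fixed x, y, z axes, in that order (R = Rz(yaw) Ry(pitch) Rx(roll)).
In Python, from plant import telemetry, viewer, workorder gives the robot as it stands. The module is installed in compiled form; this text tells all that it offers.
- The arm moves only by the tool carry_out, never from a script. Its argument "rows" is a list of rows, each a list of 6 numbers: the shift along the tool's x, y, z in m, then the turn, a rotation vector about the tool's x, y, z in rad. In form: [[tx, ty, tz, ax, ay, az], ...]. A call has 1 to 8 rows; each row is the pose to reach, as a shift and turn from the pose commanded when the call began, along the tool's axes at that moment; what a row does not reach only later rows make up. A row lasts 1/8 s, in which the tool goes at most 62.5 mm and 10.7 degrees, less where a joint would pass 70% of its speed; a pose out of reach is approached as far as the arm can. A call with a gripper value outside its range is refused whole. "grip" is the gripper's target within -1 to 1 (fully open at 1, half-way at 0, shut at -1), set as the call begins (left out, the last holds). The fingers move at their own pace and stop on an object; the grip force is fixed at half the most. Time passes only in rows, so rows that repeat a pose let the fingers close. It gives the time, the measured TCP pose, the force, the opening and the grip force at its end, in the units of the state.
- telemetry.get_obs(): the state, without advancing time (a new reading comes with each control period).
- viewer.snapshot(name): name is "side" or "top"; returns the picture (420x560x3 uint8, red, green, blue); there is no depth.
- viewer.camera_info(name): a dict with "intrinsics" (3x3 intrinsics, pixels), "extrinsics" (4x4, takes a point from camera to world coordinates). Camera axes: x right, y down, z forward; pixel columns grow to the right and rows downward; lengths in m; the calibration is good to about 2 mm. A picture is of the moment at which its call begins. camera_info takes no time and is no camera call.
- workorder.close_job(): hands the job in; it is judged then, once.
The state is a dict: "clock": time; "joint_pos": joint angles; "qvel": joint speeds; "tau": joint torques, N m; "tool_pos": TCP position; "orientation": TCP orientation; "force": force on the tool from outside, world axes, zero at the start; "moment": the same for the moment, N m; "opening": finger opening in m; "gripper_force": force on a finger pad.
Only numpy, scipy, OpenCV 4.12 (cv2) and the standard library are available. Lean on these libraries where they do the work, as an engineer would, in place of code of your own. Each camera call takes 0.05 s, during which the arm holds its last target. There are 200 camera calls.

## Working session

There is one attempt and no reset: what is moved stays moved. The work goes in short steps, Python scripts to look and compute and a tool call to move; the robot and the scene stay as the last step left them, time stands still between calls to the robot, and variables do not carry over. Pictures are saved under pics/ and viewed, at most 10 in all, crops included, and the job is handed in when it is done.

Besides the shell and the picture viewer there is one more tool, called after "Call:" by a JSON object that holds its "api" and its "payload". carry_out: Moves the arm, as the interface text tells. Its arguments: {"type":"object","properties":{"rows":{"type":"array"},"grip":{"type":"number"}},"required":["rows"]}

```bash
mkdir -p pics; python3 - <<'E'
from plant import telemetry, viewer, workorder
import cv2, numpy as np
for n in ("side","top"):
    im=viewer.snapshot(n); cv2.imwrite(f"pics/{n}0.png",im[:,:,::-1])
    c=viewer.camera_info(n); print(n,np.round(c["intrinsics"],1).tolist(),np.round(c["extrinsics"],4).tolist())
print(telemetry.get_obs())
E
```

```text
side [[532.3, 0.0, 269.4], [0.0, 532.3, 209.8], [0.0, 0.0, 1.0]] [[-0.9718, -0.1067, 0.2104, 0.2635], [-0.235, 0.5169, -0.8232, 1.1727], [-0.0209, -0.8494, -0.5274, 0.8915], [0.0, 0.0, 0.0, 1.0]]
top [[447.7, 0.0, 282.0], [0.0, 447.7, 206.4], [0.0, 0.0, 1.0]] [[0.0055, -0.9947, 0.1025, 0.4937], [-0.9999, -0.007, -0.0138, -0.0337], [0.0145, -0.1024, -0.9946, 1.0819], [0.0, 0.0, 0.0, 1.0]]
{'clock': 0.1, 'joint_pos': array([-5.37393433e+01,  2.05866526e+01,  6.40961710e-01, -1.78238382e-02,
       -7.01365457e+01, -1.65060321e+01]), 'qvel': array([-0.08809133, -0.17296853,  0.1073212 ,  0.08772243, -0.06188233,
        0.09126097]), 'tau': array([-1.31485551e-03, -5.84161663e+01,  2.93751633e+01,  7.01538295e+00,
        1.01788758e-02, -6.07970378e-05]), 'tool_pos': array([ 0.22796984, -0.63488585,  0.2257385 ]), 'orientation': array([ 1.79916391e+02, -7.30074914e-03, -1.60251438e+02]), 'force': array([-0.13610988,  0.40875278,  0.18665193]), 'moment': array([ 0.02437109, -0.02153412,  0.02960059]), 'gripper_force': 0.0, 'opening': 0.08756941935069609}
```

View pics/side0.png

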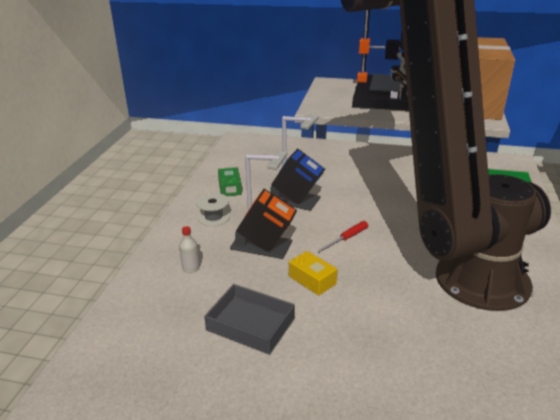

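View pics/top0.png

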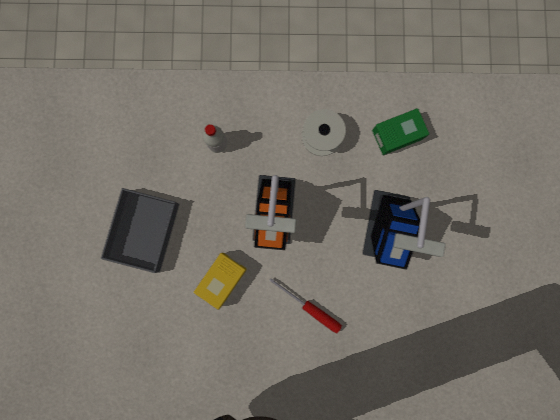

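The top view shows candidates: orange in its dock (270,235), blue in its dock (397,246), yellow lying loose (219,281) and green lying loose (401,131). I choose the orange one. In the side view it sits at (275,208), and the tray is at (250,318).

```bash
python3 - <<'E'
import cv2, numpy as np
a=cv2.imread("pics/top0.png")[165:265,235:310]; b=cv2.imread("pics/side0.png")[175:265,220:310]
a=cv2.resize(a,None,fx=5,fy=5,interpolation=cv2.INTER_CUBIC); b=cv2.resize(b,(420,500*450//500),interpolation=cv2.INTER_CUBIC)
o=np.zeros((500,800,3),np.uint8); o[:500,:375]=a; o[:450,380:800]=b
cv2.imwrite("pics/crop0.png",o)
for n in("top","side"):
    im=cv2.imread(f"pics/{n}0.png"); h=cv2.cvtColor(im,cv2.COLOR_BGR2HSV)
    m=cv2.inRange(h,(5,150,110),(16,255,255))
    N,l,s,c=cv2.connectedComponentsWithStats(m)
    for i in range(1,N):
        if s[i,4]>25: print(n,s[i],c[i].round(1), cv2.minAreaRect(np.argwhere(l==i)[:,::-1].astype(np.int32)))
E
```

```text
top [259 204  10   8  67] [263.7 207.3] ((263.5, 207.5), (7.0, 9.0), 90.0)
top [275 205  12   9  88] [280.8 208.8] ((280.8049011230469, 208.75608825683594), (11.0431547164917, 7.730207920074463), 6.34019136428833)
top [258 230  25  18 270] [269.5 239.7] ((269.65887451171875, 238.4904022216797), (23.920473098754883, 15.493348121643066), 6.009005546569824)
side [359  38  11  16 137] [363.9  45.9] ((363.8564147949219, 45.43564224243164), (9.353349685668945, 15.423076629638672), 5.7105937004089355)
side [478  39  27   6 112] [490.8  41.5] ((491.023681640625, 41.47834777832031), (26.154813766479492, 4.132097244262695), 2.6025619506835938)
side [ 479   50   35   68 1730] [494.5  80. ] ((496.0, 83.5), (34.0, 67.0), 0.0)
side [357  72  10  10  87] [361.7  76.9] ((361.5, 76.5), (9.0, 9.0), 90.0)
side [259 190  11  14  93] [264.1 196.9] ((264.076904296875, 196.8845977783203), (7.211102485656738, 12.480754852294922), 33.690067291259766)
side [268 196  27  25 268] [280.7 208.2] ((280.9615173339844, 207.8076934814453), (26.34825897216797, 13.035452842712402), 33.690067291259766)
side [264 212  19  15  91] [273. 219.] ((272.9999694824219, 219.0), (21.63330841064453, 3.882901191711426), 33.6900634765625)
```

View pics/crop0.png

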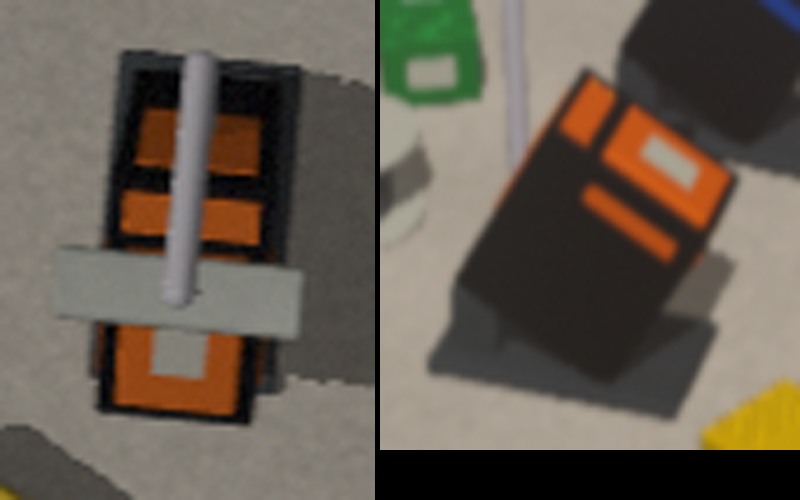

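The crop confirms the orange cassette in its dock: the label sits at top px (271,236) and side px (282,208), with the lamp bar covering the back half of the mouth in the top view. Next I'll work out the dock pose and check it by projection.

```bash
cat > h.py <<'E'
import numpy as np, cv2
from plant import telemetry, viewer, workorder
from scipy.spatial.transform import Rotation as Ro
C={n:(np.array(viewer.camera_info(n)["intrinsics"]),np.array(viewer.camera_info(n)["extrinsics"])) for n in("side","top")}
def ray(n,p):
    K,E=C[n]; d=E[:3,:3]@np.linalg.solve(K,[p[0],p[1],1.]); return E[:3,3],d/np.linalg.norm(d)
def plane(n,p,z):
    o,d=ray(n,p); return o+d*(z-o[2])/d[2]
def tri(a,b):
    A=np.zeros((3,3));y=np.zeros(3)
    for n,p in(("top",a),("side",b)):
        o,d=ray(n,p);P=np.eye(3)-np.outer(d,d);A+=P;y+=P@o
    return np.linalg.solve(A,y)
def proj(n,X):
    K,E=C[n]; q=K@(E[:3,:3].T@(np.asarray(X)-E[:3,3])); return (q[:2]/q[2]).round(1)
E
python3 - <<'E'
from h import *
np.set_printoptions(precision=4,suppress=True)
print("base",[plane("top",p,0.01)[:2] for p in((259,175),(295,178.4),(291.6,243))])
print("label",tri((271,236),(281.7,207.6)))
c=(plane("top",(259,175),.01)+plane("top",(291.6,243),.01))/2; c[2]=0
v=plane("top",(295,178.4),.01)-plane("top",(291.6,243),.01); yaw=np.degrees(np.arctan2(v[1],v[0])); print(c,yaw)
R=Ro.from_euler('z',yaw,degrees=True).as_matrix()
for nm,q in dict(mouth=(-45,0,138),fl=(-45-37,34,138-21.5),fr=(-45-37,-34,116.5),bl=(-8,34,159.5),br=(-8,-34,159.5),lampL=(-51,45,286),lampR=(-25,-45,286)).items():
    X=c+R@(np.array(q)/1000); print(nm,X,proj("top",X),proj("side",X))
# tray rim: dark mask outline
for n in("top","side"):
    h=cv2.cvtColor(cv2.imread(f"pics/{n}0.png"),cv2.COLOR_BGR2HSV); m=cv2.inRange(h,(0,0,0),(179,120,85))
    N,l,s,cc=cv2.connectedComponentsWithStats(m); i=l[230,141] if n=="top" else l[318,250]
    r=cv2.minAreaRect(np.argwhere(l==i)[:,::-1].astype(np.int32)); print(n,s[i],r,cv2.boxPoints(r).tolist())
    if n=="top": print([plane(n,p,.045)[:2] for p in cv2.boxPoints(r)], plane(n,r[0],.045))
E
```

```text
base [array([0.6803, 0.0076]), array([ 0.6726, -0.0797]), array([ 0.5165, -0.072 ])]
label [ 0.5314 -0.0233  0.137 ]
[ 0.5984 -0.0322  0.    ] -2.8310232179164285
mouth [ 0.5534 -0.03    0.138 ] [273.9 224. ] [275.5 205.2]
fl [0.5182 0.0058 0.1165] [257.2 241. ] [285.4 220.3]
fr [ 0.5148 -0.0621  0.1165] [288.8 242.7] [291.8 207.4]
bl [0.5921 0.0022 0.1595] [258.5 204.6] [258.5 203. ]
br [ 0.5887 -0.0658  0.1595] [291.3 206.5] [265.9 190.7]
lampL [0.5497 0.0153 0.286 ] [248.2 220.7] [272.  164.1]
lampR [ 0.5712 -0.0759  0.286 ] [299.4 209. ] [272.  148.1]
top [ 101  188   93   85 5581] ((146.867919921875, 229.46224975585938), (73.0758056640625, 80.90535736083984), 15.945395469665527) [[100.62265014648438, 258.32073974609375], [122.84906005859375, 180.52828979492188], [193.11318969726562, 200.603759765625], [170.88677978515625, 278.3962097167969]]
[array([0.4783, 0.3662]), array([0.6586, 0.3231]), array([0.6127, 0.1587]), array([0.4336, 0.2046])] [0.5449 0.2633 0.045 ]
side [ 205  285   89   69 3825] ((249.319580078125, 316.96905517578125), (82.27799987792969, 54.13404083251953), 21.037511825561523) [[201.2061767578125, 327.4638977050781], [220.63916015625, 276.9381408691406], [297.4329833984375, 306.4742126464844], [278.0, 356.9999694824219]]
```

```bash
python3 - <<'E'
from h import *
np.set_printoptions(precision=4,suppress=True)
print("base side",[plane("side",p,0.0)[:2] for p in((230.7,249),(283.2,258.6),(291.8,239.4),(236,232))])
print("mouth front right",tri((285,249.6),(296.7,210.6)))
for z in(.274,.286): print("lamp",[plane("top",p,z)[:2] for p in((246.6,214.6),(295.4,218.6),(246,228),(295,232))])
a=cv2.imread("pics/side0.png")[140:270,220:310]; a=cv2.resize(a,None,fx=4.5,fy=4.5,interpolation=cv2.INTER_CUBIC)
b=cv2.imread("pics/top0.png")[175:290,90:190]; b=cv2.resize(b,None,fx=3.8,fy=3.8,interpolation=cv2.INTER_CUBIC)
o=np.zeros((590,800,3),np.uint8); o[:585,:405]=a; o[:437,410:790]=b
o=cv2.convertScaleAbs(o,alpha=2.0,beta=10)
cv2.imwrite("pics/crop1.png",o)
E
```

```text
base side [array([0.6774, 0.0088]), array([0.5216, 0.0218]), array([ 0.5169, -0.0736]), array([ 0.6873, -0.0769])]
mouth front right [ 0.4997 -0.0542  0.1128]
lamp [array([0.5616, 0.0191]), array([ 0.5549, -0.0693]), array([0.5374, 0.0198]), array([ 0.5307, -0.0686])]
lamp [array([0.5606, 0.0183]), array([ 0.554 , -0.0687]), array([0.5367, 0.019 ]), array([ 0.5301, -0.0681])]
```

View pics/crop1.png

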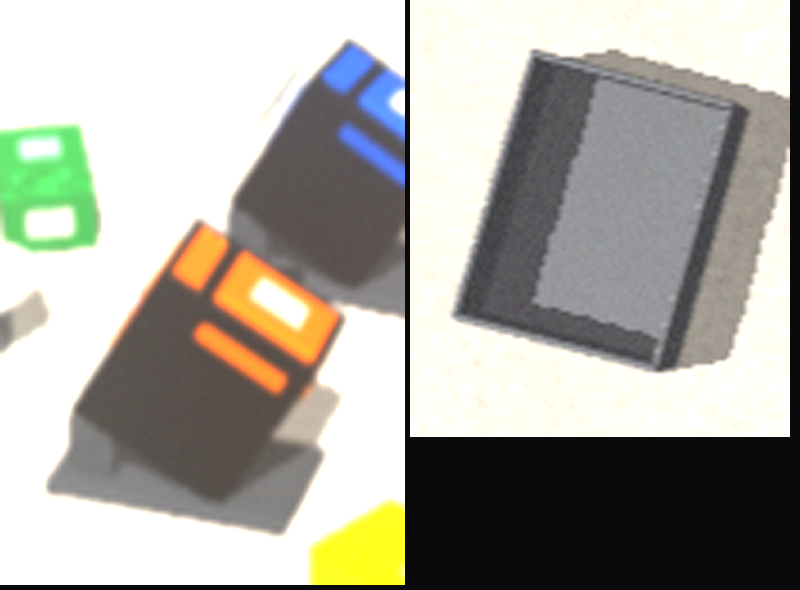

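The enhanced crop shows the cassette's top face in the side view (labelled orange panel, px (268..296,196..220)) and the tray rim corners at top px (122,188), (178,202), (156,272) and (102,258). The lamp and the mouth corner agree on a mouth near (0.539,-0.024,0.138).

```bash
cat >> h.py <<'E'
YAW=-4.3; Rd=Ro.from_euler('z',YAW,degrees=True)
U=Rd.apply([-.5,0,.866])          # up the slot
M=np.array([.5385,-.0235,.138])   # mouth
Rt=Ro.from_matrix(np.c_[np.cross(Rd.apply([0,1,0]),-U),Rd.apply([0,1,0]),-U])
def go(P,R):
    o=telemetry.get_obs(); R0=Ro.from_euler('xyz',o["orientation"],degrees=True)
    t=R0.inv().apply(np.asarray(P)-o["tool_pos"]); w=(R0.inv()*R).as_rotvec()
    print("shift",t.round(4),"turn",w.round(4),"deg",np.degrees(np.linalg.norm(w)).round(1))
E
python3 - <<'E'
from h import *
np.set_printoptions(precision=4,suppress=True)
for a,b in(((258,246),(290.7,220.4)),((282.6,248),(296.2,211.1)),((271,234),(281.7,207.6))): X=tri(a,b); print(X, Rd.inv().apply(X-M))
t=np.array([plane("top",p,.045)[:2] for p in((122.1,188.2),(177,201.5),(155,272),(101.8,258.4))]); print("tray",t.tolist(),t.mean(0))
print(np.linalg.norm(t-np.roll(t,-1,0),axis=1))
print("pre",M+.1*U); go(M+.1*U,Rt)
E
```

```text
[0.5058 0.0037 0.1165] [-0.0346  0.0246 -0.0215]
[ 0.5016 -0.0493  0.114 ] [-0.0349 -0.0284 -0.024 ]
[ 0.5336 -0.0237  0.1366] [-0.0049 -0.0006 -0.0014]
tray [[0.6405214109564767, 0.324129769836023], [0.6103077553231394, 0.19593606503376848], [0.44788414653041464, 0.24124983035002462], [0.47809430415470733, 0.36353420225451366]] [0.5442 0.2812]
[0.1317 0.1686 0.126  0.1671]
pre [ 0.4886 -0.0198  0.2246]
shift [-0.4532  0.4909  0.0018] turn [ 0.1113 -0.5163  0.4097] deg 38.3
```

Call:
{"api": "carry_out", "payload": {"rows": [[-0.23, 0.25, -0.06, 0, 0, 0.41], [-0.23, 0.25, -0.06, 0, 0, 0.41], [-0.23, 0.25, -0.06, 0, 0, 0.41], [-0.23, 0.25, -0.06, 0, 0, 0.41], [-0.23, 0.25, -0.06, 0, 0, 0.41], [-0.45, 0.49, -0.03, 0.11, -0.515, 0.41], [-0.45, 0.49, -0.03, 0.11, -0.515, 0.41], [-0.45, 0.49, -0.03, 0.11, -0.515, 0.41]], "grip": -1}}

```text
clock: 1.1
tool_pos: [0.4141, -0.1946, 0.2696]
orientation: [-179.6, 28.4, 175.5]
force: [0.8, -0.9, -0.8]
opening: 0.0135
gripper_force: 0.0
```

```bash
sed -i 's/^M=.*/M=np.array([.537,-.0245,.138])/' h.py; python3 - <<'E'
from h import *
print(telemetry.get_obs()["tool_pos"]); go(M+.08*U,Rt)
E
```

```text
[ 0.41408424 -0.19456485  0.26955629]
shift [-0.0313  0.1796  0.0865] turn [-0.0086 -0.0278 -0.0026] deg 1.7
```

Call:
{"api": "carry_out", "payload": {"rows": [[-0.031, 0.12, 0.03, 0, -0.028, 0], [-0.031, 0.12, 0.03, 0, -0.028, 0], [-0.031, 0.18, 0.086, -0.008, -0.028, 0], [-0.031, 0.18, 0.086, -0.008, -0.028, 0], [-0.031, 0.18, 0.086, -0.008, -0.028, 0], [-0.031, 0.18, 0.086, -0.008, -0.028, 0]]}}

```text
clock: 1.85
tool_pos: [0.4977, -0.0239, 0.2094]
orientation: [-179.9, 29.1, 175.7]
force: [0.6, -0.1, -0.2]
opening: 0.0005
gripper_force: 0.0
```

```bash
python3 - <<'E'
from h import *
o=telemetry.get_obs(); print(o["tool_pos"],o["orientation"],o["force"],o["opening"],o["joint_pos"]); go(M+.02*U,Rt)
im=[cv2.resize(viewer.snapshot(n)[y:y+130,x:x+100,::-1],None,fx=4,fy=4,interpolation=cv2.INTER_CUBIC) for n,x,y in(("side",220,140),("top",225,160))]
cv2.imwrite("pics/c2.png",cv2.convertScaleAbs(np.hstack(im),alpha=1.7))
E
```

```text
[ 0.49766834 -0.02386738  0.2093699 ] [-179.92085682   29.14861478  175.67725993] [ 0.63441738 -0.07036677 -0.17693934] 0.0005136379685239702 [  26.82501514  -12.95848522  -58.24803267   38.45865607  -24.01522826
 -153.79749208]
shift [0.0008 0.0024 0.0615] turn [-0.0016 -0.0149 -0.0003] deg 0.9
```

View pics/c2.png

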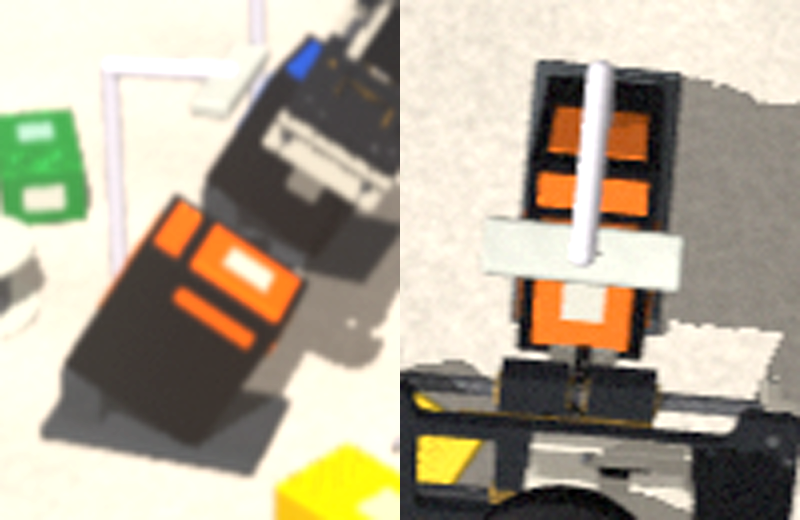

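The crop shows the shut gripper centred on the cassette's label (crop x≈583 for both), clear of the lamp. Joint 3 is almost at its limit here, so I won't go further up the slot at a full 30° tilt. Next I move in to press.

Call:
{"api": "carry_out", "payload": {"rows": [[0.001, 0, 0.04, 0, -0.007, 0], [0.001, 0, 0.06, 0, -0.015, 0], [0.001, 0, 0.06, 0, -0.015, 0], [0.001, 0, 0.06, 0, -0.015, 0]]}}

```text
clock: 2.45
tool_pos: [0.5354, -0.0301, 0.1768]
orientation: [179.5, 28.2, 175.6]
force: [-0.7, -0.6, 0.8]
opening: 0.0005
gripper_force: 0.0
```

```bash
cat >> h.py <<'E'
def st():
    o=telemetry.get_obs(); R=Ro.from_euler('xyz',o["orientation"],degrees=True)
    print("height over mouth mm",((o["tool_pos"]-M)@U*1000).round(2),"side",(Rd.inv().apply(o["tool_pos"]-M)*1000).round(1),"F up slot",(o["force"]@U).round(2),"F",o["force"].round(1),"j",o["joint_pos"].round(1),"t",o["clock"])
E
python3 - <<'E'
from h import *
st(); go(M+.008*U,Rt)
E
```

```text
height over mouth mm 34.19 side [-1.2 -5.7 38.8] F up slot 1.0 F [-0.7 -0.6  0.8] j [  19.3   -5.5  -58.2   44.4  -15.  -154.6] t 2.45
shift [0.0175 0.0054 0.0268] turn [ 0.0087 -0.0309 -0.0016] deg 1.8
```

Joint 3 really is on its limit: the arm can't hold 30° this close in. I'll back off, log a few poses and fit the arm's geometry, so I can choose a reachable tilt.

```bash
cat >> h.py <<'E'
def log():
    o=telemetry.get_obs(); open("log.txt","a").write(" ".join(map(str,[*o["joint_pos"],*o["tool_pos"],*o["orientation"]]))+"\n")
E
cat > log.txt <<'E'
-53.7393433 20.5866526 0.640961710 -0.0178238382 -70.1365457 -16.5060321 0.22796984 -0.63488585 0.2257385 179.916391 -0.00730074914 -160.251438
26.82501514 -12.95848522 -58.24803267 38.45865607 -24.01522826 -153.79749208 0.49766834 -0.02386738 0.2093699 -179.92085682 29.14861478 175.67725993
E
python3 -c "
from h import *
log()"
```

Call:
{"api": "carry_out", "payload": {"rows": [[0, 0, -0.05, 0, 0, 0], [-0.02, 0.06, -0.1, 0, 0.2, 0], [-0.02, 0.06, -0.1, 0, 0.3, 0]]}}

```text
clock: 2.82
tool_pos: [0.5085, 0.0325, 0.2774]
orientation: [179.3, 11.3, 176.0]
force: [1.8, -2.3, 0.8]
opening: 0.0005
gripper_force: 0.0
```

```bash
python3 - <<'E'
from h import *
log(); st()
D=np.loadtxt("log.txt"); np.set_printoptions(precision=4,suppress=True)
from scipy.optimize import least_squares
r=lambda a,v: Ro.from_euler(a,v,degrees=True)
Rz=Ro.from_euler
def fk(q,p):
    h,a1,b,L2,a3,L4,b4,L6=p
    R1=r('z',q[0]); R2=R1*r('y',q[1]); R3=R2*r('y',-q[2]); R4=R3*r('x',q[3]*s4); R5=R4*r('y',-q[4]); R6=R5*r('x',q[5]*s6)
    P=R1.apply([a1,b,h])+R2.apply([0,0,L2])+R3.apply([L4,b4,a3])+R5.apply([L6,0,0])
    return P,R6
best=None
for s4 in(1,-1):
  for s6 in(1,-1):
    f=lambda p:np.concatenate([fk(d[:6],p)[0]-d[6:9] for d in D])
    s=least_squares(f,[.3,0,-.15,.4,0,.4,0,.2]); print(s4,s6,s.cost**.5,s.x)
    # tool axis and constant tool rotation
    T=[(fk(d[:6],s.x)[1].inv()*Ro.from_euler('xyz',d[9:],degrees=True)).as_matrix() for d in D]
    print([t.round(2).tolist() for t in T[:3]])
E
```

```text
height over mouth mm 137.03 side [-32.7  54.7 139.4] F up slot -0.27 F [ 1.8 -2.3  0.8] j [  30.3   -4.5  -26.2    6.7  -58.7 -127.2] t 2.825
1 1 0.027928761573594488 [-0.4765  0.4479  2.7009  0.4047  0.2014 -0.0121 -2.8992 -0.1469]
[[[0.0, -0.0, 1.0], [-0.84, 0.54, 0.0], [-0.54, -0.84, 0.0]], [[0.23, 0.43, 0.87], [0.59, -0.77, 0.23], [0.77, 0.46, -0.43]], [[0.13, 0.33, 0.93], [0.75, -0.65, 0.13], [0.65, 0.68, -0.33]]]
1 -1 0.027928761573594488 [-0.4765  0.4479  2.7009  0.4047  0.2014 -0.0121 -2.8992 -0.1469]
[[[0.0, -0.0, 1.0], [-1.0, 0.0, 0.0], [-0.0, -1.0, -0.0]], [[0.23, 0.43, 0.87], [-0.25, -0.84, 0.48], [0.94, -0.33, -0.08]], [[0.13, 0.33, 0.93], [-0.03, -0.94, 0.34], [0.99, -0.07, -0.11]]]
-1 1 0.02421150809906807 [-0.1323  0.2883 -0.9126  0.5218  0.1173  0.1443  0.7187  0.1796]
[[[0.0, -0.0, 1.0], [-0.84, 0.54, 0.0], [-0.54, -0.84, -0.0]], [[-0.0, 0.0, 1.0], [-0.61, -0.79, 0.0], [0.79, -0.61, 0.0]], [[0.0, 0.0, 1.0], [-0.63, -0.78, 0.0], [0.78, -0.63, 0.0]]]
-1 -1 0.02421150809906807 [-0.1323  0.2883 -0.9126  0.5218  0.1173  0.1443  0.7187  0.1796]
[[[0.0, -0.0, 1.0], [-1.0, -0.0, 0.0], [0.0, -1.0, -0.0]], [[-0.0, 0.0, 1.0], [-1.0, -0.0, -0.0], [0.0, -1.0, 0.0]], [[0.0, 0.0, 1.0], [-1.0, -0.0, 0.0], [0.0, -1.0, 0.0]]]
```

Call:
{"api": "carry_out", "payload": {"rows": [[0.02, 0.1, -0.1, 0, 0, 0], [0.02, 0.1, -0.1, 0, 0, 0.3], [0.02, 0.1, -0.1, 0, 0, 0.3], [0.02, 0.1, -0.1, 0, 0, 0.3]]}}

```text
clock: 3.32
tool_pos: [0.4781, 0.1333, 0.37]
orientation: [176.0, 10.8, 158.4]
force: [-0.4, 1.3, -0.7]
opening: 0.0004
gripper_force: 0.0
```

```bash
python3 -c "
from h import *
log()"
```

Call:
{"api": "carry_out", "payload": {"rows": [[-0.1, 0.08, 0.06, 0.4, 0.0, 0], [-0.1, 0.08, 0.06, 0.4, 0.0, 0], [-0.1, 0.08, 0.06, 0.4, 0, 0], [-0.1, 0.08, 0.06, 0.4, 0, 0]]}}

```text
clock: 3.82
tool_pos: [0.6113, 0.1695, 0.3278]
orientation: [-160.3, 10.4, 158.4]
force: [-0.4, -1.2, -0.0]
opening: 0.0007
gripper_force: 0.0
```

```bash
python3 -c "
from h import *
log()"
```

Call:
{"api": "carry_out", "payload": {"rows": [[0, -0.05, -0.1, -0.8, 0.3, -0.4], [0, -0.05, -0.1, -0.8, 0.3, -0.4], [0, -0.05, -0.1, -0.8, 0.3, -0.4], [0, -0.05, -0.1, -0.8, 0.3, -0.4]]}}

```text
clock: 4.32
tool_pos: [0.5838, 0.1632, 0.4482]
orientation: [162.8, -2.6, 176.2]
force: [0.6, -0.5, -1.9]
opening: 0.0005
gripper_force: 0.0
```

```bash
python3 - <<'E'
from h import *
log(); st()
D=np.loadtxt("log.txt"); np.set_printoptions(precision=4,suppress=True)
r=lambda a,v: Ro.from_euler(a,v,degrees=True)
A=[];y=[]
for d in D:
    q=d[:6];R1=r('z',q[0]); R2=R1*r('y',q[1]); R3=R2*r('y',-q[2]); R4=R3*r('x',-q[3]); R5=R4*r('y',-q[4])
    m=lambda R:R.as_matrix()
    A.append(np.c_[[0,0,1],m(R1)[:,:2],m(R2)[:,[0,2]],m(R3)[:,[0,2]],m(R4)[:,1:],m(R5)[:,[0,2]]]); y.append(d[6:9])
A=np.vstack(A);y=np.hstack(y)
names="h a1 b | x2 L2 | L4 a3 | y4 z4 | L6 z5".replace("| ","").split()
for cols in([0,1,2,4,5,6,9],[0,1,2,4,5,6,7,9],[0,1,2,4,5,6,7,9,10],[0,1,2,3,4,5,6,7,8,9,10]):
    s=np.linalg.lstsq(A[:,cols],y,rcond=None)[0]; print(dict(zip([names[c] for c in cols],s.round(4))),"max res",abs(A[:,cols]@s-y).max().round(5))
E
```

```text
height over mouth mm 252.31 side [ 32.6 190.7 310.2] F up slot -1.96 F [ 0.6 -0.5 -1.9] j [  22.9    9.5   18.3  -16.5  -93.1 -118.8] t 4.325
{'h': np.float64(0.1466), 'a1': np.float64(0.1639), 'b': np.float64(-0.1767), 'L2': np.float64(0.5705), 'L4': np.float64(0.2992), 'a3': np.float64(0.0438), 'L6': np.float64(0.3622)} max res 0.03853
{'h': np.float64(0.1988), 'a1': np.float64(0.0), 'b': np.float64(-0.0), 'L2': np.float64(0.6016), 'L4': np.float64(0.4636), 'a3': np.float64(-0.0), 'y4': np.float64(-0.1918), 'L6': np.float64(0.378)} max res 0.0
{'h': np.float64(0.1988), 'a1': np.float64(0.0), 'b': np.float64(-0.0), 'L2': np.float64(0.6016), 'L4': np.float64(0.4636), 'a3': np.float64(-0.0), 'y4': np.float64(-0.1918), 'L6': np.float64(0.378), 'z5': np.float64(0.0)} max res 0.0
{'h': np.float64(0.1988), 'a1': np.float64(0.0), 'b': np.float64(-0.0), 'x2': np.float64(-0.0), 'L2': np.float64(0.6016), 'L4': np.float64(0.4636), 'a3': np.float64(0.0), 'y4': np.float64(-0.1918), 'z4': np.float64(-0.0), 'L6': np.float64(0.378), 'z5': np.float64(0.0)} max res 0.0
```

The arm model fits exactly. Next I solve the IK globally for the press, grip and draw-out poses.

```bash
cat >> h.py <<'E'
from scipy.optimize import least_squares
LO=np.array([-176.03,-82.01,-58.28,-173.87,-174.79,-173.66]);HI=np.array([176.03,121.73,71.71,95.51,-.11,173.66])
_r=lambda a,v: Ro.from_euler(a,v,degrees=True)
TT=Ro.from_matrix([[0,0,1],[-1,0,0],[0,-1,0]])
def fk(q):
    R1=_r('z',q[0]);R2=R1*_r('y',q[1]);R3=R2*_r('y',-q[2]);R4=R3*_r('x',-q[3]);R5=R4*_r('y',-q[4]);R6=R5*_r('x',-q[5])
    return np.array([0,0,.1988])+R2.apply([0,0,.6016])+R3.apply([.4636,0,0])+R4.apply([0,-.1918,0])+R5.apply([.378,0,0]),R6*TT
def ik(P,R,q0,tol=1e-4):
    def f(q):
        p,r=fk(q); return np.r_[(p-P)*5,(r.inv()*R).as_rotvec()]
    s=least_squares(f,np.clip(q0,LO+.5,HI-.5),bounds=(LO+.3,HI-.3),x_scale=30.); return s.x,np.abs(s.fun).max()
def allik(P,R,n=50,seed=0):
    g=np.random.default_rng(seed);S=[]
    for _ in range(n):
        q,e=ik(P,R,g.uniform(LO,HI))
        if e<1e-3 and not any(np.abs(q-s).max()<1 for s in S): S.append(q)
    return S
def tilt(th,yaw=None):  # tool leaning th deg from vertical towards the robot, y along dock y
    D=_r('z',YAW if yaw is None else yaw); y=D.apply([0,1,0]); z=D.apply([np.sin(np.radians(th)),0,-np.cos(np.radians(th))])
    return Ro.from_matrix(np.c_[np.cross(y,z),y,z])
E
timeout 500 python3 - <<'E'
from h import *
np.set_printoptions(precision=1,suppress=True)
H=_r('z',180)
for th in(30,25):
  for nm,s in(("press",0.),("out",.09)):
    for k,R in(("a",tilt(th)),("b",tilt(th)*H)):
        print(th,nm,k,[x.round(1).tolist() for x in allik(M+s*U,R,40)],flush=True)
E
```

```text
Traceback (most recent call last):
NameError: name '_r' is not defined
```

```bash
timeout 550 python3 - <<'E'
from h import *
H=Ro.from_euler('z',180,degrees=True)
for th in(30,25):
  for nm,s in(("press",0.),("out",.09)):
    for k,R in(("a",tilt(th)),("b",tilt(th)*H)):
        print(th,nm,k,[x.round(1).tolist() for x in allik(M+s*U,R,40)],flush=True)
E
```

```text
30 press a []
30 press b []
30 out a []
30 out b []
25 press a []
25 press b []
25 out a [[29.6, -12.2, -51.5, 26.2, -32.2, -143.9]]
25 out b [[29.6, -12.2, -51.5, 26.2, -32.2, 36.1]]
```

```bash
timeout 550 python3 - <<'E'
from h import *
seeds=[[29.6,-12,-51,26,-32,-144],[10,0,-50,-20,-30,-150],[20,0,-55,40,-20,-150],[20,0,-55,80,-30,-100]]
F=Rd.apply([-.866,0,-.5])
for off in(0,.012):
 for s in(-.01,.0,.03,.06,.09):
  best=None
  for th in np.arange(28,4,-2):
    r=[ik(M+s*U+off*F,tilt(th),x) for x in seeds]; q=[a.round(1).tolist() for a,e in r if e<1e-3]
    if q: best=(th,q[0]); break
  print(off,s,best,flush=True)
# press with sideways lean
for b in(-40,-25,25,40):
  for th in(30,24,18):
    R=Ro.from_rotvec(np.radians(b)*Rd.apply([1,0,0]))*tilt(th)
    r=[ik(M,R,x) for x in seeds]; print("lean",b,th,[a.round(0).tolist() for a,e in r if e<1e-3][:1],flush=True)
E
```

```text
0 -0.01 (np.int64(24), [18.3, 0.8, -58.0, 45.3, -12.6, -155.4])
0 0.0 (np.int64(24), [20.3, -0.5, -56.9, 40.7, -15.1, -152.4])
0 0.03 (np.int64(26), [22.4, -5.1, -57.9, 40.5, -17.6, -153.4])
0 0.06 (np.int64(26), [26.5, -9.0, -55.3, 32.7, -24.5, -148.5])
0 0.09 (np.int64(28), [29.0, -13.7, -56.0, 33.5, -27.8, -150.5])
0.012 -0.01 (np.int64(22), [21.5, 1.0, -55.8, 35.9, -16.1, -148.9])
0.012 0.0 (np.int64(22), [22.8, -0.3, -54.9, 32.8, -18.4, -146.8])
0.012 0.03 (np.int64(24), [24.6, -5.0, -56.2, 33.8, -20.7, -148.8])
0.012 0.06 (np.int64(26), [27.0, -9.8, -57.2, 34.4, -23.8, -150.7])
0.012 0.09 (np.int64(28), [29.8, -14.6, -57.8, 34.8, -27.4, -152.5])
lean -40 30 []
lean -40 24 []
lean -40 18 [[39.0, 15.0, -53.0, 55.0, -53.0, -173.0]]
lean -25 30 []
lean -25 24 []
lean -25 18 [[33.0, 8.0, -53.0, 50.0, -41.0, -165.0]]
lean 25 30 [[-1.0, 3.0, -31.0, -43.0, -30.0, -67.0]]
lean 25 24 [[-1.0, 4.0, -28.0, -38.0, -36.0, -72.0]]
lean 25 18 [[-1.0, 7.0, -24.0, -34.0, -43.0, -75.0]]
lean 40 30 [[-20.0, 10.0, -25.0, -62.0, -50.0, -45.0]]
lean 40 24 [[-18.0, 11.0, -21.0, -56.0, -54.0, -51.0]]
lean 40 18 [[-17.0, 14.0, -18.0, -51.0, -58.0, -56.0]]
```

```bash
cat >> h.py <<'E'
Fd=Rd.apply([-.866,0,-.5])
def tgt(s,off=.005): return M+s*U+off*Fd
E
python3 - <<'E'
from h import *
x=[29.6,-12,-51,26,-32,-144]
for s in(.09,.05,.02,-.008):
  print(s,ik(tgt(s),tilt(22),x))
P=tgt(.08)+np.array([-.02,.17,.06]); print(P,ik(P,tilt(22),x)); go(P,tilt(22))
R=tilt(22); print("from W to tgt .08 in tool axes",R.inv().apply(tgt(.08)-P))
E
```

```text
0.09 (array([  29.48030964,  -10.91493441,  -48.01262138,   20.68241393,
        -36.13777572, -138.76421956]), np.float64(5.685556192513984e-16))
0.05 (array([  26.80007319,   -6.14003334,  -50.28297962,   23.64478795,
        -28.84607313, -140.20050842]), np.float64(3.3203439997464557e-11))
0.02 (array([  24.57782501,   -2.42628035,  -52.13028685,   27.37075457,
        -23.17293771, -142.53505369]), np.float64(1.6446578474105245e-10))
-0.008 (array([  21.87641763,    1.07954992,  -54.24130274,   33.35101968,
        -17.49284965, -146.61861429]), np.float64(1.8561541192951836e-15))
[0.47279478 0.14882381 0.26478   ] (array([  53.89742131,  -10.81064556,  -42.45482162,   24.90324936,
        -49.11792969, -163.12761829]), np.float64(1.4857268193502193e-10))
shift [ 0.1012 -0.0764  0.1734] turn [ 0.2971 -0.4282 -0.0561] deg 30.0
from W to tgt .08 in tool axes [-0.00783332 -0.1680219   0.06787695]
```

Call:
{"api": "carry_out", "payload": {"rows": [[0.101, -0.076, 0.173, 0.297, -0.428, -0.056], [0.101, -0.076, 0.173, 0.297, -0.428, -0.056], [0.101, -0.076, 0.173, 0.297, -0.428, -0.056], [0.101, -0.076, 0.173, 0.297, -0.428, -0.056], [0.101, -0.076, 0.173, 0.297, -0.428, -0.056], [0.101, -0.076, 0.173, 0.297, -0.428, -0.056]]}}

```text
clock: 5.08
tool_pos: [0.4727, 0.1478, 0.2626]
orientation: [-179.6, 21.6, 175.7]
force: [0.6, 0.9, 2.0]
opening: 0.0005
gripper_force: 0.0
```

```bash
python3 - <<'E'
from h import *
st(); go(tgt(.08),tilt(22))
E
```

```text
height over mouth mm 146.4 side [-77.1 167.  124.6] F up slot 1.45 F [0.6 0.9 2. ] j [  53.8  -10.4  -42.2   24.6  -49.4 -162.9] t 5.075
shift [-0.0091 -0.1665  0.067 ] turn [-0.0071 -0.0066  0.    ] deg 0.6
```

Call:
{"api": "carry_out", "payload": {"rows": [[-0.009, -0.167, 0.067, -0.006, -0.006, 0], [-0.009, -0.167, 0.067, -0.006, -0.006, 0], [-0.009, -0.167, 0.067, -0.006, -0.006, 0], [-0.009, -0.167, 0.067, -0.006, -0.006, 0], [-0.009, -0.167, 0.067, -0.006, -0.006, 0]]}}

```text
clock: 5.7
tool_pos: [0.4952, -0.0212, 0.2066]
orientation: [-179.9, 22.1, 175.4]
force: [0.6, -0.4, 0.5]
opening: 0.0005
gripper_force: 0.0
```

```bash
python3 - <<'E'
from h import *
st(); go(tgt(.015),tilt(22))
E
```

```text
height over mouth mm 80.35 side [-41.9   0.2  68.6] F up slot 0.13 F [ 0.6 -0.4  0.5] j [  28.8   -9.6  -48.4   21.6  -34.5 -139.5] t 5.7
shift [-0.006   0.0001  0.0651] turn [-0.0037  0.002  -0.0043] deg 0.3
```

Call:
{"api": "carry_out", "payload": {"rows": [[-0.003, 0, 0.03, 0, 0, 0], [-0.006, 0, 0.055, 0, 0, 0], [-0.006, 0, 0.065, 0, 0, 0], [-0.006, 0, 0.065, 0, 0, 0]]}}

```text
clock: 6.2
tool_pos: [0.5229, -0.0233, 0.1456]
orientation: [-179.7, 21.8, 175.7]
force: [-0.2, 0.5, -0.3]
opening: 0.0002
gripper_force: 0.0
```

```bash
python3 - <<'E'
from h import *
st(); go(tgt(.005),tilt(22))
im=[cv2.resize(viewer.snapshot(n)[y:y+130,x:x+100,::-1],None,fx=4,fy=4,interpolation=cv2.INTER_CUBIC) for n,x,y in(("side",235,130),("top",225,160))]
cv2.imwrite("pics/c3.png",cv2.convertScaleAbs(np.hstack(im),alpha=1.7))
E
```

```text
height over mouth mm 13.65 side [-14.1   0.1   7.6] F up slot -0.16 F [-0.2  0.5 -0.3] j [  24.3   -1.7  -53.1   29.2  -22.  -144.3] t 6.2
shift [-0.0046 -0.0001  0.0081] turn [-0.0057 -0.0031 -0.0003] deg 0.4
```

View pics/c3.png

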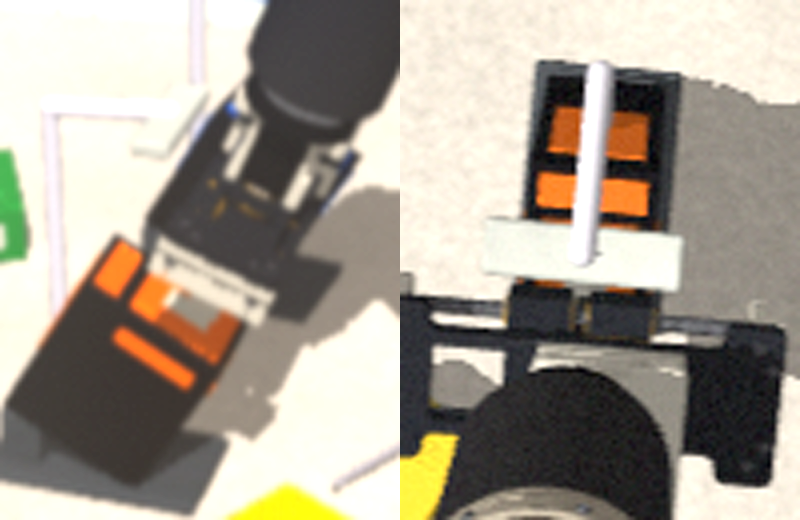

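The fingertips sit just above the label in both views (side crop (190,315)), and the body is clear of the lamp. Now I press in small steps.

Call:
{"api": "carry_out", "payload": {"rows": [[-0.003, 0, 0.004, 0, 0, 0], [-0.0045, 0, 0.007, 0, 0, 0], [-0.0045, 0, 0.007, 0, 0, 0]]}}

```text
clock: 6.68
tool_pos: [0.5292, -0.0245, 0.1403]
orientation: [-179.7, 21.8, 175.6]
force: [-0.3, 0.2, 0.1]
opening: 0.0004
gripper_force: 0.0
```

Call:
{"api": "carry_out", "payload": {"rows": [[-0.0003, 0, 0.002, 0, 0, 0], [-0.0003, 0, 0.002, 0, 0, 0]]}}

```text
clock: 6.92
tool_pos: [0.5304, -0.0246, 0.1388]
orientation: [-179.7, 21.8, 175.6]
force: [-0.2, -1.1, 2.0]
opening: 0.0004
gripper_force: 1.1
```

```bash
python3 -c "
from h import *
st()"
```

```text
height over mouth mm 3.98 side [-6.6 -0.5  0.8] F up slot 1.8 F [-0.2 -1.1  2. ] j [  23.3   -0.4  -53.2   30.6  -20.4 -144.9] t 6.925
```

Call:
{"api": "carry_out", "payload": {"rows": [[-0.0001, 0, 0.001, 0, 0, 0], [-0.0003, 0, 0.002, 0, 0, 0], [-0.0003, 0, 0.002, 0, 0, 0]]}}

```text
clock: 7.3
tool_pos: [0.5312, -0.0247, 0.1372]
orientation: [-179.7, 21.8, 175.6]
force: [-4.7, 0.7, 6.5]
opening: 0.0006
gripper_force: 3.9
```

```bash
python3 -c "
from h import *
st()"
```

```text
height over mouth mm 2.17 side [-5.7 -0.6 -0.8] F up slot 8.01 F [-4.7  0.7  6.5] j [ 2.310e+01 -1.000e-01 -5.340e+01  3.100e+01 -2.000e+01 -1.452e+02] t 7.3
```

Call:
{"api": "carry_out", "payload": {"rows": [[-0.0001, 0, 0.001, 0, 0, 0], [-0.0003, 0, 0.002, 0, 0, 0], [-0.0003, 0, 0.002, 0, 0, 0]]}}

```text
clock: 7.68
tool_pos: [0.5322, -0.0248, 0.1355]
orientation: [-179.7, 21.8, 175.6]
force: [-4.7, 1.0, 7.1]
opening: 0.0005
gripper_force: 4.1
```

```bash
python3 -c "
from h import *
st()"
```

```text
height over mouth mm 0.17 side [-4.7 -0.6 -2.5] F up slot 8.54 F [-4.7  1.   7.1] j [ 2.290e+01  1.000e-01 -5.350e+01  3.150e+01 -1.960e+01 -1.456e+02] t 7.675
```

Call:
{"api": "carry_out", "payload": {"rows": [[-0.0003, 0, 0.002, 0, 0, 0], [-0.0006, 0, 0.004, 0, 0, 0], [-0.0006, 0, 0.004, 0, 0, 0]]}}

```text
clock: 8.05
tool_pos: [0.5342, -0.025, 0.1319]
orientation: [-179.7, 21.8, 175.6]
force: [-4.3, 0.6, 6.4]
opening: 0.0003
gripper_force: 3.8
```

Call:
{"api": "carry_out", "payload": {"rows": [[-0.0001, 0, 0.001, 0, 0, 0], [-0.0001, 0, 0.001, 0, 0, 0]]}}

```text
clock: 8.3
tool_pos: [0.5348, -0.025, 0.1311]
orientation: [-179.7, 21.8, 175.6]
force: [-4.9, 0.9, 6.5]
opening: 0.0004
gripper_force: 4.3
```

```bash
python3 -c "
from h import *
st()"
```

```text
height over mouth mm -4.85 side [-2.2 -0.7 -6.9] F up slot 8.11 F [-4.9  0.9  6.5] j [  22.3    0.7  -53.9   32.7  -18.5 -146.4] t 8.3
```

Call:
{"api": "carry_out", "payload": {"rows": [[-0.0001, 0, 0.0008, 0, 0, 0], [-0.0001, 0, 0.0008, 0, 0, 0]]}}

```text
clock: 8.55
tool_pos: [0.5351, -0.025, 0.1304]
orientation: [-179.7, 21.8, 175.6]
force: [-4.9, 0.5, 7.5]
opening: 0.0004
gripper_force: 4.5
```

```bash
python3 -c "
from h import *
st()"
```

```text
height over mouth mm -5.65 side [-1.8 -0.7 -7.6] F up slot 8.97 F [-4.9  0.5  7.5] j [  22.2    0.8  -54.    33.   -18.4 -146.6] t 8.55
```

Call:
{"api": "carry_out", "payload": {"rows": [[-0.0001, 0, 0.0006, 0, 0, 0], [-0.0001, 0, 0.0006, 0, 0, 0]]}}

```text
clock: 8.8
tool_pos: [0.5355, -0.0251, 0.1299]
orientation: [-179.7, 21.8, 175.6]
force: [-5.3, 0.2, 6.8]
opening: 0.0005
gripper_force: 4.6
```

Call:
{"api": "carry_out", "payload": {"rows": [[-0.0001, 0, 0.0005, 0, 0, 0], [-0.0001, 0, 0.0005, 0, 0, 0]]}}

```text
clock: 9.05
tool_pos: [0.5357, -0.0252, 0.1297]
orientation: [-179.7, 21.9, 175.6]
force: [-6.6, 0.1, 11.5]
opening: 0.0005
gripper_force: 6.5
```

```bash
python3 -c "
from h import *
st()"
```

```text
height over mouth mm -6.58 side [-1.3 -0.8 -8.3] F up slot 13.26 F [-6.6  0.1 11.5] j [  22.1    1.   -54.1   33.2  -18.1 -146.8] t 9.05
```

The force is rising to 13 N, so I've reached the stop. Now I let go by backing out up the slot, opening the fingers as I go.

Call:
{"api": "carry_out", "payload": {"rows": [[0.002, 0, -0.015, 0, 0, 0], [0.005, 0, -0.035, 0, 0, 0], [0.009, 0, -0.065, 0, 0, 0], [0.0115, 0, -0.082, 0, 0, 0], [0.0115, 0, -0.082, 0, 0, 0]]}}

```text
clock: 9.68
tool_pos: [0.4949, -0.021, 0.2021]
orientation: [-179.8, 21.9, 175.6]
force: [-0.1, -0.3, 0.1]
opening: 0.0005
gripper_force: 0.0
```

Call:
{"api": "carry_out", "payload": {"rows": [[0, 0, 0, 0, 0, 0], [0, 0, 0, 0, 0, 0], [0, 0, 0, 0, 0, 0], [0, 0, 0, 0, 0, 0]], "grip": 1}}

```text
clock: 10.18
tool_pos: [0.4946, -0.0216, 0.2005]
orientation: [-179.7, 21.8, 175.6]
force: [0.0, -0.3, 1.1]
opening: 0.035
gripper_force: 0.0
```

```bash
python3 - <<'E'
from h import *
st(); go(tgt(.006,.004),tilt(22))
im=[cv2.resize(viewer.snapshot(n)[y:y+130,x:x+100,::-1],None,fx=4,fy=4,interpolation=cv2.INTER_CUBIC) for n,x,y in(("side",235,130),("top",225,160))]
cv2.imwrite("pics/c4.png",cv2.convertScaleAbs(np.hstack(im),alpha=1.7))
E
```

```text
height over mouth mm 75.33 side [-42.5  -0.3  62.5] F up slot 0.94 F [ 0.  -0.3  1.1] j [  28.7   -9.1  -48.8   21.8  -33.9 -139.5] t 10.175
shift [-0.0114  0.0008  0.0684] turn [-0.0063 -0.0042 -0.0013] deg 0.4
```

View pics/c4.png

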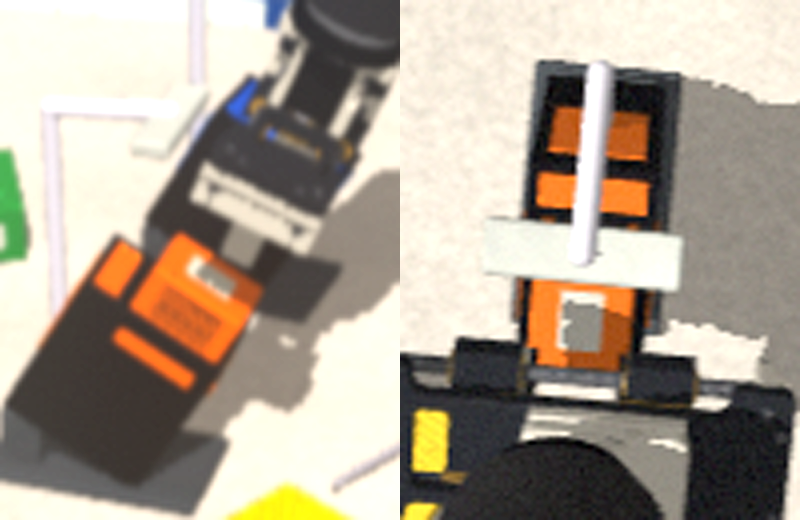

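The cassette has sprung up about 36 mm (side crop (200,290)), and the opening fingers are centred on it to within about 2 mm. I open fully, then descend over it.

Call:
{"api": "carry_out", "payload": {"rows": [[0, 0, 0, 0, 0, 0], [0, 0, 0, 0, 0, 0], [0, 0, 0, 0, 0, 0], [0, 0, 0, 0, 0, 0], [0, 0, 0, 0, 0, 0], [-0.002, 0, 0.01, 0, 0, 0]], "grip": 1}}

```text
clock: 11.02
tool_pos: [0.5008, -0.0216, 0.1928]
orientation: [-179.8, 21.9, 175.6]
force: [-0.5, 0.9, -1.0]
opening: 0.0876
gripper_force: 0.0
```

```bash
python3 - <<'E'
from h import *
print(telemetry.get_obs()["opening"]); st(); go(tgt(.007,.004),tilt(22))
E
```

```text
0.08758759669853337
height over mouth mm 65.65 side [-36.3   0.2  54.8] F up slot -0.62 F [-0.5  0.9 -1. ] j [  28.    -7.9  -49.2   22.5  -32.  -139.8] t 11.025
shift [-0.0083  0.0001  0.0581] turn [-0.0047 -0.0018 -0.0011] deg 0.3
```

Call:
{"api": "carry_out", "payload": {"rows": [[-0.004, -0.001, 0.03, 0, 0, 0], [-0.008, -0.001, 0.05, 0, 0, 0], [-0.008, -0.001, 0.057, 0, 0, 0], [-0.008, -0.001, 0.057, 0, 0, 0]]}}

```text
clock: 11.52
tool_pos: [0.5283, -0.0259, 0.1417]
orientation: [-179.6, 21.7, 175.6]
force: [0.2, 0.4, 0.3]
opening: 0.0875
gripper_force: 0.0
```

Call:
{"api": "carry_out", "payload": {"rows": [[0, 0, 0, 0, 0, 0], [0, 0, 0, 0, 0, 0], [0, 0, 0, 0, 0, 0], [0, 0, 0, 0, 0, 0], [0, 0, 0, 0, 0, 0], [0, 0, 0, 0, 0, 0], [0, 0, 0, 0, 0, 0]], "grip": -1}}

```text
clock: 12.4
tool_pos: [0.529, -0.0251, 0.1428]
orientation: [-179.7, 21.8, 175.6]
force: [-2.3, 3.1, 3.6]
opening: 0.0519
gripper_force: 29.9
```

```bash
python3 - <<'E'
from h import *
print(telemetry.get_obs()["opening"],telemetry.get_obs()["gripper_force"]); st(); go(tgt(.095,.004),tilt(22))
E
```

```text
0.051856150877554935 29.923503398895264
height over mouth mm 8.12 side [-7.9 -1.2  4.8] F up slot 4.43 F [-2.3  3.1  3.6] j [  23.5   -0.8  -52.8   29.5  -21.2 -144. ] t 12.4
shift [ 0.0118  0.0008 -0.0861] turn [-0.0052 -0.0026 -0.0011] deg 0.3
```

The grip is good: opening 52 mm at 30 N. I draw it out along the slot.

Call:
{"api": "carry_out", "payload": {"rows": [[0.001, 0, -0.007, 0, 0, 0], [0.003, 0, -0.02, 0, 0, 0], [0.0047, 0, -0.033, 0, 0, 0], [0.0066, 0, -0.047, 0, 0, 0]]}}

```text
clock: 12.9
tool_pos: [0.5046, -0.0235, 0.1839]
orientation: [-179.7, 21.8, 175.6]
force: [3.3, -0.2, -1.9]
opening: 0.0521
gripper_force: 29.9
```

Call:
{"api": "carry_out", "payload": {"rows": [[0.002, 0, -0.014, 0, 0, 0], [0.004, 0, -0.028, 0, 0, 0], [0.006, 0, -0.042, 0, 0, 0], [0.006, 0, -0.042, 0, 0, 0]]}}

```text
clock: 13.4
tool_pos: [0.4832, -0.0216, 0.2205]
orientation: [-179.7, 21.8, 175.6]
force: [0.4, 0.1, -1.8]
opening: 0.0521
gripper_force: 29.9
```

```bash
python3 - <<'E'
from h import *
print(telemetry.get_obs()["opening"],telemetry.get_obs()["gripper_force"]); st()
x=[29.6,-12,-51,26,-32,-144]
P=np.array([.5442,.2812,.20]); print(ik(P,tilt(-8,-15.9),[50,10,-20,10,-70,-150]))
P2=np.array([.4902,.14,.23]); print(ik(P2,tilt(22),x)); go(P2,tilt(22))
im=viewer.snapshot("side")[80:280,150:370,::-1]
cv2.imwrite("pics/c5.png",cv2.convertScaleAbs(cv2.resize(im,None,fx=3,fy=3,interpolation=cv2.INTER_CUBIC),alpha=1.6))
E
```

```text
0.05212824804768433 29.878906309604645
height over mouth mm 98.39 side [-53.8  -1.2  82.5] F up slot -1.73 F [ 0.4  0.1 -1.8] j [  30.   -11.8  -47.4   20.3  -38.  -138.8] t 13.4
(array([  41.1370291 ,   19.4858714 ,   -2.00351789,   -7.01343651,
        -73.00405215, -144.7212564 ]), np.float64(5.201394870368858e-13))
(array([  50.09267661,   -7.69988431,  -45.34549672,   26.87678894,
        -42.35382493, -162.8516943 ]), np.float64(2.89906987305244e-13))
shift [ 0.0015  0.1617 -0.0116] turn [-0.0052 -0.0036 -0.0015] deg 0.4
```

View pics/c5.png

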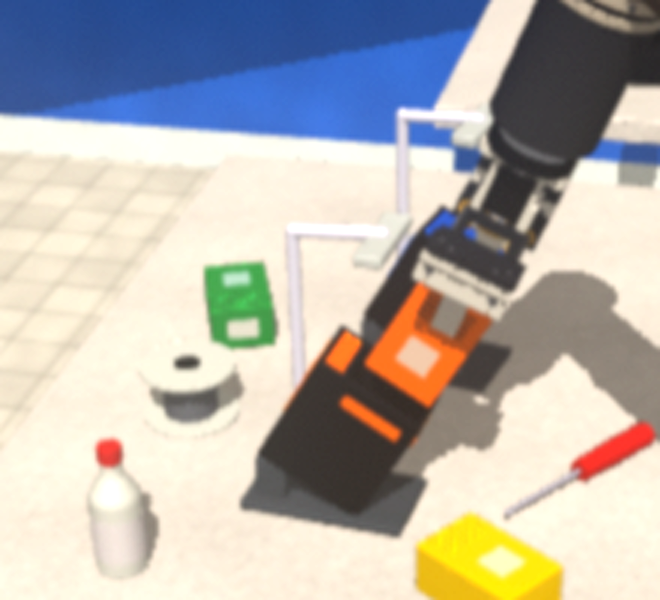

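```bash
python3 - <<'E'
from h import *
Rb=Rd.as_matrix()
for s in(0,.008,.016,.024): print(s,[proj("side",M+s*U+Rb@np.array([a*.866,.026,a*.5])) for a in(.035,-.035)])
E
```

```text
0 [array([267.2, 204.6]), array([289.1, 219. ])]
0.008 [array([268.5, 202.6]), array([290.5, 217.1])]
0.016 [array([269.9, 200.5]), array([291.9, 215.1])]
0.024 [array([271.3, 198.5]), array([293.4, 213.1])]
```

It is out: the picture shows the cassette's lower edge at side px (273,200)-(290,215), about 16 mm clear of the mouth. I carry it sideways, then turn it upright over the tray.

Call:
{"api": "carry_out", "payload": {"rows": [[0.002, 0.02, -0.015, 0, 0, 0], [0.002, 0.06, -0.02, 0, 0, 0], [0.002, 0.11, -0.02, 0, 0, 0], [0.002, 0.162, -0.02, 0, 0, 0], [0.002, 0.162, -0.02, 0, 0, 0]]}}

```text
clock: 14.08
tool_pos: [0.4877, 0.1437, 0.2363]
orientation: [-179.6, 21.7, 175.9]
force: [-0.2, -1.9, -3.1]
opening: 0.0518
gripper_force: 29.9
```

```bash
python3 - <<'E'
from h import *
st(); go([.54,.2824,.20],tilt(-8.2,-14.2))
E
```

```text
height over mouth mm 116.02 side [-61.8 164.   98.3] F up slot -2.62 F [-0.2 -1.9 -3.1] j [  51.    -7.9  -44.3   26.2  -44.1 -162.7] t 14.075
shift [-0.0257  0.1425  0.0483] turn [0.0141 0.5218 0.1746] deg 31.5
```

Call:
{"api": "carry_out", "payload": {"rows": [[-0.0257, 0.08, 0.02, 0.014, 0.18, 0.06], [-0.0257, 0.11, 0.03, 0.014, 0.35, 0.12], [-0.0257, 0.142, 0.048, 0.014, 0.522, 0.175], [-0.0257, 0.142, 0.048, 0.014, 0.522, 0.175], [-0.0257, 0.142, 0.048, 0.014, 0.522, 0.175], [-0.0257, 0.142, 0.048, 0.014, 0.522, 0.175]]}}

```text
clock: 14.82
tool_pos: [0.5395, 0.2779, 0.203]
orientation: [179.8, -8.1, 165.6]
force: [0.5, -0.9, -2.2]
opening: 0.0513
gripper_force: 30.0
```

```bash
python3 - <<'E'
from h import *
st(); go([.54,.2824,.10],tilt(-8.2,-14.2))
im=[cv2.resize(viewer.snapshot(n)[y:y+140,x:x+120,::-1],None,fx=3.3,fy=3.3,interpolation=cv2.INTER_CUBIC) for n,x,y in(("side",190,225),("top",85,160))]
cv2.imwrite("pics/c6.png",cv2.convertScaleAbs(np.hstack(im),alpha=1.7))
E
```

```text
height over mouth mm 66.35 side [-20.2 301.8  65. ] F up slot -2.16 F [ 0.5 -0.9 -2.2] j [  41.2   18.9   -2.5   -7.   -73.2 -143.3] t 14.825
shift [-0.0138  0.0041  0.1021] turn [ 0.0035  0.0026 -0.0032] deg 0.3
```

View pics/c6.png

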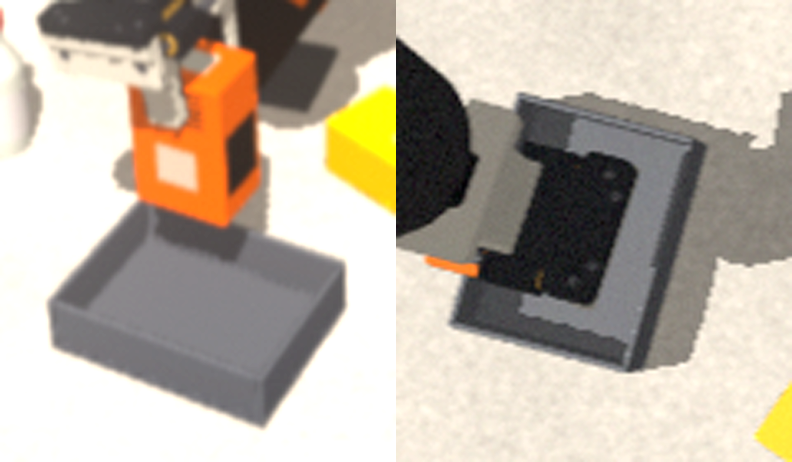

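The cassette hangs upright above the tray (side crop: cassette at (195,135), tray at (200,315)). Lowering.

Call:
{"api": "carry_out", "payload": {"rows": [[-0.003, 0.004, 0.025, 0.003, 0.002, -0.003], [-0.007, 0.004, 0.05, 0.003, 0.002, -0.003], [-0.01, 0.004, 0.075, 0.003, 0.002, -0.003], [-0.0138, 0.004, 0.101, 0.003, 0.002, -0.003], [-0.0138, 0.004, 0.101, 0.003, 0.002, -0.003], [-0.0138, 0.004, 0.101, 0.003, 0.002, -0.003]]}}

```text
clock: 15.68
tool_pos: [0.541, 0.2836, 0.102]
orientation: [179.9, -8.2, 165.8]
force: [1.1, 0.8, -2.1]
opening: 0.0519
gripper_force: 30.0
```

Call:
{"api": "carry_out", "payload": {"rows": [[-0.0004, 0, 0.003, 0, 0, 0], [-0.0008, 0, 0.006, 0, 0, 0], [-0.0011, 0, 0.008, 0, 0, 0], [-0.0011, 0, 0.008, 0, 0, 0]]}}

```text
clock: 16.18
tool_pos: [0.5404, 0.2831, 0.0915]
orientation: [-179.9, -8.3, 165.8]
force: [-0.8, 1.0, -2.2]
opening: 0.0515
gripper_force: 30.0
```

```bash
python3 - <<'E'
from h import *
st(); o=telemetry.get_obs(); print(o["tool_pos"],o["orientation"],o["moment"].round(2))
E
```

```text
height over mouth mm -30.47 side [-19.7 306.9 -46.5] F up slot -1.54 F [-0.8  1.  -2.2] j [  41.4   24.8   -8.9   -7.8  -61.2 -141.6] t 16.175
[0.54040916 0.28305479 0.09146865] [-179.9449927    -8.29294753  165.75904956] [-0.15 -0.62  0.02]
```

Now in 1–2 mm steps until it touches.

Call:
{"api": "carry_out", "payload": {"rows": [[-0.0002, 0, 0.002, 0, 0, 0], [-0.0002, 0, 0.002, 0, 0, 0]]}}

```text
clock: 16.42
tool_pos: [0.5403, 0.2831, 0.0895]
orientation: [-179.9, -8.3, 165.8]
force: [0.8, 0.1, -2.1]
opening: 0.0522
gripper_force: 30.0
```

Call:
{"api": "carry_out", "payload": {"rows": [[-0.0002, 0, 0.0015, 0, 0, 0], [-0.0002, 0, 0.0015, 0, 0, 0]]}}

```text
clock: 16.68
tool_pos: [0.5405, 0.2832, 0.0885]
orientation: [-180.0, -8.3, 165.8]
force: [-0.9, -0.7, 1.2]
opening: 0.0518
gripper_force: 30.0
```

Call:
{"api": "carry_out", "payload": {"rows": [[-0.0002, 0, 0.0015, 0, 0, 0], [-0.0002, 0, 0.0015, 0, 0, 0]]}}

```text
clock: 16.92
tool_pos: [0.5405, 0.2833, 0.0884]
orientation: [-180.0, -8.2, 165.8]
force: [-3.3, 0.0, 10.4]
opening: 0.052
gripper_force: 30.0
```

It is standing on the floor of the tray. I release and retreat straight up.

Call:
{"api": "carry_out", "payload": {"rows": [[0.0001, 0, -0.001, 0, 0, 0], [0.0001, 0, -0.001, 0, 0, 0], [0.0001, 0, -0.001, 0, 0, 0], [0.0001, 0, -0.001, 0, 0, 0], [0.0001, 0, -0.001, 0, 0, 0], [0.0001, 0, -0.001, 0, 0, 0], [0.0001, 0, -0.001, 0, 0, 0], [0.0001, 0, -0.001, 0, 0, 0]], "grip": 1}}

```text
clock: 17.92
tool_pos: [0.5404, 0.2832, 0.0877]
orientation: [-180.0, -8.3, 165.8]
force: [0.1, -0.7, 0.4]
opening: 0.0876
gripper_force: 0.0
```

Call:
{"api": "carry_out", "payload": {"rows": [[0.003, 0, -0.02, 0, 0, 0], [0.007, 0, -0.05, 0, 0, 0], [0.014, 0, -0.1, 0, 0, 0], [0.028, 0, -0.2, 0, 0, 0], [0.028, 0, -0.2, 0, 0, 0], [0.12, -0.1, -0.2, 0, 0, 0], [0.12, -0.1, -0.2, 0, 0, 0], [0.12, -0.1, -0.2, 0, 0, 0]]}}

```text
clock: 18.92
tool_pos: [0.4264, 0.2067, 0.3046]
orientation: [179.9, -8.2, 165.8]
force: [1.9, 0.6, 1.2]
opening: 0.0877
gripper_force: 0.0
```

Call:
{"api": "carry_out", "payload": {"rows": [[0, -0.06, 0, 0, 0, 0], [0, -0.12, 0, 0, 0, 0], [0, -0.12, 0, 0, 0, 0], [0, -0.12, 0, 0, 0, 0]]}}

```text
clock: 19.42
tool_pos: [0.3996, 0.0923, 0.3032]
orientation: [180.0, -8.2, 165.7]
force: [-0.2, 0.6, -1.0]
opening: 0.0878
gripper_force: 0.0
```

```bash
python3 - <<'E'
from h import *
st(); print(telemetry.get_obs()["opening"])
im=[cv2.resize(viewer.snapshot(n)[y:y+h,x:x+w,::-1],(400,500),interpolation=cv2.INTER_CUBIC) for n,x,y,w,h in(("side",170,130,200,250),("top",70,90,200,250))]
cv2.imwrite("pics/c7.png",cv2.convertScaleAbs(np.hstack(im),alpha=1.7))
E
```

```text
height over mouth mm 215.94 side [-145.7  106.2  165.2] F up slot -0.74 F [-0.2  0.6 -1. ] j [  34.4   -2.9  -15.6   -6.2  -82.8 -137.6] t 19.425
0.08782760413910298
```

View pics/c7.png

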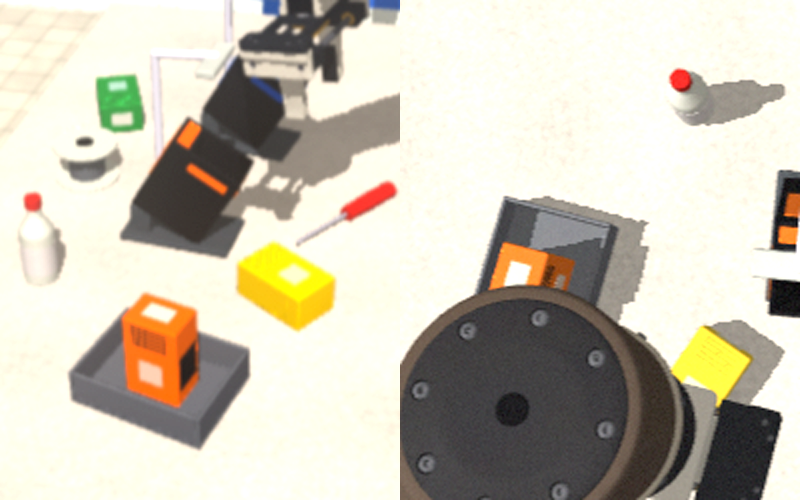

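The cassette stands upright inside the tray (side crop (160,350)), the orange dock is empty, the other objects haven't moved and the robot is touching nothing.

```bash
python3 -c "
from plant import workorder
print(workorder.close_job())"
```

```text
the job is handed in; nothing more can be done
None
```

I unlatched the orange cassette with a gentle press, drew it out along its slot and stood it upright on the floor of the return tray. I left the blue cassette and the other objects alone, and handed the job in at about 19.5 s on the robot's clock.

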